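Clear the bench tray: keep the new boxes, sweep the worn parts into the scrap well

ROBOT

A 6-joint arm with a two-finger parallel gripper is mounted at the origin on the work surface. World frame = base frame: x ahead of the robot, y to its left, z up, the work surface at z = 0. Lengths are in m, angles in rad, forces in N, time in s.
With the tool pointing down it reaches from about 0.35 to 0.8 m from the base axis. Payload 7.3 kg.
Tool frame: the origin (TCP) lies between the finger pads; the fingertips stand 25 mm ahead of it and the grasp point (between the pads) lies 6 mm ahead of it (r.tip_extent is the distance from the TCP to the fingertips, in m); z points along the fingers, y is the direction in which the jaws open and shut (so a half turn about z gives the same grasp; the last joint's range is limited). The gripper opens to 85 mm and grips with 20 to 120 N. Pads are 22 mm wide; open, the fingers measure 114 mm over their backs; the gripper's body (76 mm by 85 mm) begins 54 mm behind the grasp point. The pads swing forward as they close: fully open they stand 13 mm farther back than shut.
Start: joints at [1.13, 0.342, 1.524, -0, 1.275, -0.146], TCP at [0.153, 0.502, 0.256] pointing down, gripper open.
Joint ranges: [-2.53, 2.53], [-0.77, 2.02], [0.04, 2.7], [-1, 4.14], [0.28, 2.66], [-3.11, 3.11]. Speed limits (rad/s): [2.57, 2.57, 3.14, 3.14, 3.14, 3.14].

INTERFACE

Orientations are given as a unit quaternion [x, y, z, w].
In Python, from workcell import r, command_gripper, optics gives the robot as it stands. The module is installed in compiled form; this text tells all that it offers. Calls block until the motion is done:
- r.reach(position, orientation): joint-space move of the TCP to a pose.
- r.move_straight(position, orientation=None, speed=0.15, max_force=None): straight line of the TCP; orientation=None keeps the orientation; speed is the mean speed in m/s. With max_force (N) it stops when the force on the tool has changed by that much, and returns True; else False.
- r.movej(angles): joint-space move.
- command_gripper(opening, force=None): finger opening in m; force is the grip in N (None keeps the last); returns when the fingers have stopped.
- r.hold(seconds).
- r.solve_ik(position, orientation): joint angles nearest the present ones, or None.
- r.read_state(): the state.
- optics.get_image(name): name is "scene" or "top" or "wrist"; returns (picture, depth): 384x512x3 uint8, red, green, blue; 384x512 float32, m along the optical axis (not along the pixel's ray), 0 where there is no reading.
- optics.camera_model(name): a dict with "K" (3x3 intrinsics, pixels), "R" (3x3) and "t" (3): a world point X has camera coordinates R X + t; the wrist camera has in their place "tool_from_camera" (4x4, takes a point from camera to tool coordinates, whose origin is the TCP and whose axes are the flange's). Camera axes: x right, y down, z forward; pixel columns grow to the right and rows downward; lengths in m; the calibration is good to about 2 mm. A picture is of the moment at which its call begins: read the wrist's pose just before it. camera_model takes no time and is no camera call.
A pose or a line that the arm cannot do raises r.PlanningError and nothing moves.
- r.finish_job(): hands the job in, once; it reports no verdict.
The state is a dict: "time_s": time; "joint_positions": joint angles; "dq": joint speeds; "tau": joint torques, N m; "eef_pos": TCP position; "eef_rot": TCP orientation; "contact_force": force on the tool from outside, world axes, zero at the start; "torque": the same for the moment, N m; "grip_width": finger opening in m.
Only numpy, scipy, OpenCV 4.12 (cv2) and the standard library are available. Lean on these libraries where they do the work, as an engineer would, in place of code of your own. Each camera call takes 0.05 s, during which the arm holds its last target. There are 200 camera calls.

TASK

Clear the bench tray after the brake job: put the boxes of new parts that stand on it into the red bin, slide the yellow cover of the scrap well fully open, then take the brush and sweep every worn part lying on the steel deck over the open edge into the well, using the brush only and never touching the parts with the gripper. Then stand the brush upright back on its black rubber mat and slide the cover fully shut over the scrap, without disturbing the can, the wooden block or the jar.

Things in the scene. Friction and masses are not known exactly. Their poses are not given: they have to be found in the camera images.
- tray: fixed blue-grey steel bench tray, long along its y. Origin on the table under its middle, z up. Steel deck, top at z = 100 mm, x -85 to 85, y -235 to 80; blue rims 10 thick, 20 above the deck, on both long sides and the -y end; at y = 80 an open edge over the scrap well, behind which (y 205 to 215) a backstop rises to z = 125. Cover rails, 98 high, run from the well to x = 300
- well (a point): centre of the scrap well's inner floor, 5 mm above the table, axes as the tray's. The well is a pit 180 mm (x) by 125 mm (y), 95 mm deep below the deck, its near (-x) wall 102 mm high
- deck (a point): centre of the top of the deck, axes as the tray's
- cover (a joint): yellow flat sliding cover of the well, 176 x 122 x 5 mm, its top 98 mm above the table, sliding along the tray's x: 0 = shut over the well, 0.18 m = fully open, out to +x on its rails; stiff (2.5 N), stays where it is left
- cover_handle (a point): middle of the cover's black upright grip bar, 14 mm thick (tray x), 100 mm long (tray y), standing from 98 to 138 mm above the table across the -x end of the cover; the point is 123 mm above the table; axes as the tray's
- mat: flat black rubber mat, 180 (x) x 130 (y) x 4 mm, fixed on the table: the brush's place. Origin under its centre
- brush: bench brush standing on its stiff bristles: black bristle block 110 (x) x 44 (y) x 34 high, wooden stock 112 x 48 to 48 mm high, on it an orange grip 90 (x) x 22 (y) from 47 to 95 mm height. Origin at the centre of the bristles' underside, z up; weighs about 0.3 kg. It sweeps along its y
- pad1: scrap, may be absent: worn brake pad, rusty backing plate 60 x 40 x 6 with a black lining 50 x 34 x 12 on it, 18 thick in all (mm). Origin at the centre of the underside, z up as it lies at the start
- pad2: scrap, may be absent: worn brake pad like pad1, dark brown-grey lining (mm). Origin at the centre of the underside, z up as it lies at the start
- bearing1: scrap, may be absent: old rusty brown wheel bearing, a closed disc 54 across, 20 thick (mm). Origin at the centre of the underside, z up as it lies at the start
- bearing2: scrap, may be absent: old dark steel wheel bearing, a closed disc 54 across, 20 thick (mm). Origin at the centre of the underside, z up as it lies at the start
- mount: scrap, may be absent: perished black rubber engine mount, a block 56 x 38 x 26 (mm). Origin at the centre of the underside, z up as it lies at the start
- clamp: scrap, may be absent: broken aluminium clamp half, a bar 60 x 26 x 22 (mm). Origin at the centre of the underside, z up as it lies at the start
- box1: small unopened box of new parts, may be absent: white with a blue band, 40 (x) x 34 (y) x 60 mm high, 0.12 kg, standing on the deck at the start. Origin at the centre of its underside, z up
- box2: small unopened box of new parts, may be absent: white with a green band, 40 (x) x 34 (y) x 60 mm high, 0.12 kg, standing on the deck at the start. Origin at the centre of its underside, z up
- box3: small unopened box of new parts, may be absent: white with a yellow band, 40 (x) x 34 (y) x 60 mm high, 0.12 kg, standing on the deck at the start. Origin at the centre of its underside, z up
- bin: fixed shallow red open bin for the boxed new parts, 180 (x) x 130 (y) x 30 mm high outside, walls 4, floor 4 thick. Origin on the table under its centre
- spray_can: bystander: red spray can, 64 across, 190 high, origin under its centre
- wood_block: bystander: dark wooden block 100 x 80 x 70 mm, origin under its centre
- grease_jar: bystander: white jar with a green lid, 72 across, 90 high, origin under its centre

How it is judged:
By the outcome, as a careful person would: the job done as asked, in the order asked, and still so for the second after the job is handed in, with the robot touching nothing.
Of box1, box2, box3 only 2 to 3 are there at a start; the rules pass over those that are not, and their reading is None.
Of pad1, pad2, bearing1, bearing2, mount, clamp only 3 to 5 are there at a start; the rules pass over those that are not, and their reading is None.
At some moment in a run one of pad1, pad2, bearing1, bearing2, mount, clamp may be knocked a few centimetres aside while the robot is not near it.
Once in a run the grip may slacken for a moment while it holds something.
It also fails if it takes over 210 s, if anything falls off the work surface, if the arm or the gripper's body presses on something with over 40 N, if the wrist force passes 120 N, or if a joint passes its speed limit or range.

## Working session

There is one attempt and no reset: what is moved stays moved. The work goes in short steps, each a Python script; the robot and the scene stay as the last script left them, time stands still between calls to the robot, and variables do not carry over. Pictures are saved under pics/ and viewed, about 12 in all and at most 16, crops included, and the job is handed in when it is done.

```bash
mkdir -p pics; ls
cat > h.py <<'E'
import numpy as np, cv2
from workcell import r, command_gripper, optics
def snap(name,fn=None):
    s=r.read_state(); im,d=optics.get_image(name)
    if fn: cv2.imwrite('pics/'+fn,cv2.cvtColor(im,cv2.COLOR_RGB2BGR))
    return im,d,s
def cloud(name,d,s):
    m=optics.camera_model(name);K=m['K'];v,u=np.mgrid[:384,:512]
    P=np.stack([(u-K[0,2])/K[0,0]*d,(v-K[1,2])/K[1,1]*d,d],-1)
    if 'R' in m: return (P-m['t'])@np.array(m['R'])
    from scipy.spatial.transform import Rotation as Ro
    T=np.array(m['tool_from_camera']);P=P@T[:3,:3].T+T[:3,3]
    return P@Ro.from_quat(s['eef_rot']).as_matrix().T+s['eef_pos']
E
python3 - <<'E'
from h import *
im,d,s=snap('top');P=cloud('top',d,s);np.savez('top.npz',im=im,d=d,P=P)
a=cv2.cvtColor(im,cv2.COLOR_RGB2BGR);cv2.imwrite('pics/top1.png',cv2.resize(a,(800,600),interpolation=cv2.INTER_CUBIC))
im,d,s=snap('scene','scene1.png')
print(s['eef_rot'],optics.camera_model('top'))
E
```

```text
pics
[ 1.46872432e-01  9.89155134e-01 -7.47321194e-04 -2.26058475e-04] {'K': array([[433.85216082,   0.        , 257.98769278],
       [  0.        , 433.85216082, 200.28937701],
       [  0.        ,   0.        ,   1.        ]]), 'R': array([[ 0.01048521, -0.9999413 , -0.00272986],
       [-0.99679786, -0.01023574, -0.07930482],
       [ 0.07927222,  0.00355265, -0.99684668]]), 't': array([0.02524791, 0.61775659, 1.43310287])}
```

View pics/top1.png

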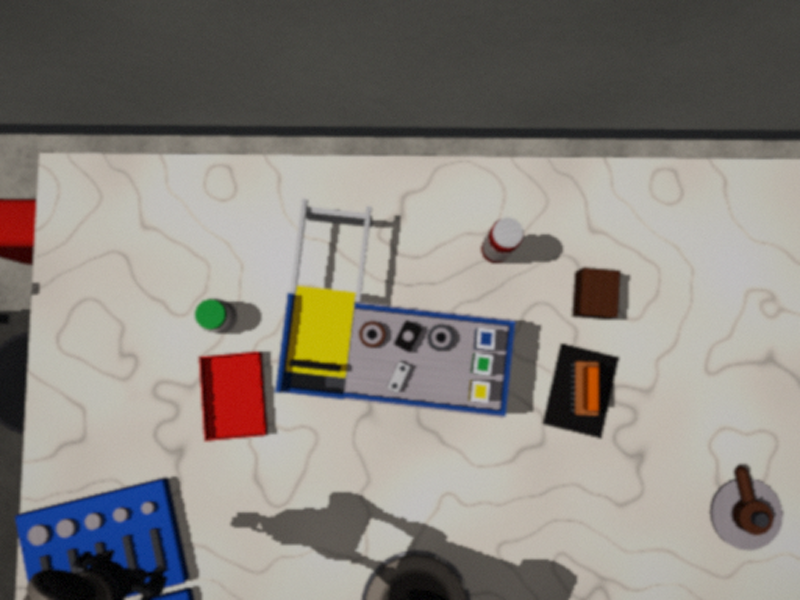

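View pics/scene1.png

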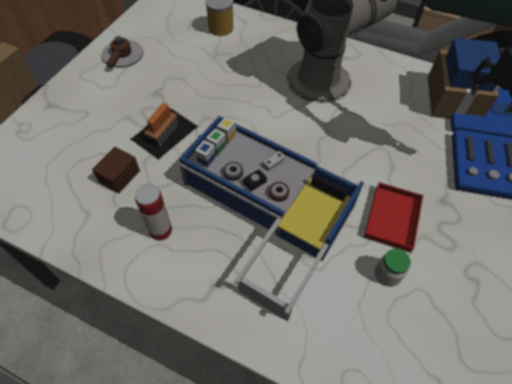

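Run:
```python
from h import *
f=np.load('top.npz');im,P=f['im'],f['P'];x,y,z=P[...,0],P[...,1],P[...,2]
hsv=cv2.cvtColor(im,cv2.COLOR_RGB2HSV);H,S,V=[hsv[...,i].astype(int) for i in range(3)]
def at(u,v): u,v=int(u/1.5625),int(v/1.5625);return P[v,u].round(3)
for n,p in dict(table=(700,300),deck=(430,375),deck2=(370,355),cover=(325,320)).items(): print(n,at(*p))
def rect(m,n):
    k,l,st,c=cv2.connectedComponentsWithStats(m.astype(np.uint8))
    for i in range(1,k):
        if st[i,4]>25:
            q=P[l==i];(c0,sz,a)=cv2.minAreaRect((q[:,:2]*1000).astype(np.float32));print(n,st[i,4],'c',np.round(c0),'sz',np.round(sz),'a',round(a,1),'z',np.round(np.percentile(q[:,2],[5,50,95]),3), 'px',(c.shape and (st[i,:4]*1.5625).astype(int)))
roi=(x>.2)&(x<.85)&(abs(y)<.6)
rect(roi&(H>105)&(H<128)&(S>110)&(z>.105)&(z<.135),'rim')
rect(roi&(z>.14)&(z<.18)&(x<.62),'box')
rect(roi&(H<20)&(S>180)&(z>.085)&(z<.11),'grip')
rect(roi&((H<5)|(H>175))&(S>150)&(z>.02)&(z<.04),'bin')
rect(roi&(H>20)&(H<35)&(S>150)&(z>.08)&(z<.11),'cover')
rect(roi&(V<60)&(z<.012)&(y<-.25),'mat')
rect(roi&(z>.11)&(z<.13)&(S<110),'part')
rect(roi&(z>.06)&(z<.1)&(V>0)&((y>.33)|(y<-.3)),'jar/block')
rect(roi&(z>.15)&(x>.62),'can')
```

```text
table [ 0.655 -0.618 -0.001]
deck [ 0.486 -0.024  0.097]
deck2 [0.526 0.1   0.103]
cover [0.598 0.19  0.103]
rim 215 c [549. 269.] sz [194.  29.] a 1.0 z [0.106 0.124 0.13 ] px [276 293  17  98]
rim 738 c [519. -20.] sz [325. 190.] a 84.0 z [0.116 0.121 0.126] px [342 303 171 112]
box 160 c [ 559. -127.] sz [34. 40.] a 86.2 z [0.151 0.161 0.166] px [475 328  20  21]
box 160 c [ 510. -122.] sz [35. 40.] a 82.4 z [0.155 0.161 0.165] px [471 353  20  23]
box 159 c [ 457. -117.] sz [35. 40.] a 85.7 z [0.154 0.161 0.166] px [468 379  20  23]
grip 224 c [ 463. -352.] sz [23. 86.] a 88.3 z [0.091 0.099 0.105] px [584 367  14  43]
bin 96 c [446. 333.] sz [173.   7.] a 6.9 z [0.021 0.03  0.036] px [254 351  10  82]
cover 1940 c [573. 201.] sz [122. 176.] a 83.9 z [0.094 0.099 0.104] px [285 285  68  92]
mat 1259 c [ 456. -355.] sz [131. 174.] a 76.4 z [-0.001  0.005  0.01 ] px [543 345  73  92]
part 27 c [ 743. -149.] sz [53. 14.] a 47.3 z [0.112 0.119 0.129] px [485 235  20  20]
part 186 c [564.  24.] sz [39. 55.] a 61.5 z [0.122 0.126 0.13 ] px [393 320  28  32]
part 208 c [566.  98.] sz [50. 47.] a 1.0 z [0.117 0.121 0.126] px [357 321  25  26]
part 231 c [561. -41.] sz [50. 50.] a 89.7 z [0.116 0.121 0.125] px [426 325  26  26]
part 157 c [482.  41.] sz [28. 59.] a 66.3 z [0.118 0.123 0.127] px [385 360  23  32]
jar/block 767 c [ 662. -376.] sz [ 82. 101.] a 85.4 z [0.065 0.071 0.076] px [576 267  43  51]
jar/block 381 c [606. 428.] sz [65. 65.] a 27.9 z [0.063 0.09  0.096] px [193 298  35  34]
jar/block 195 c [ 462. -350.] sz [27. 87.] a 88.1 z [0.066 0.095 0.099] px [579 367  18  43]
can 376 c [ 761. -164.] sz [62. 60.] a 26.2 z [0.165 0.19  0.195] px [487 217  35  35]
```

```bash
cat >> h.py <<'E'
def Q(deg):
    a=np.radians((deg+90)/2); return np.array([np.cos(a),np.sin(a),0,0])
YAW=-6.; TO=np.array([.5276,.062])
def rot(p,deg):
    a=np.radians(deg);return np.array([np.cos(a)*p[0]-np.sin(a)*p[1],np.sin(a)*p[0]+np.cos(a)*p[1]])
def T(x,y): return TO+rot((x/1e3,y/1e3),YAW)
def inv(p): return rot(np.asarray(p)[:2]-TO,-YAW)*1e3
def st(): s=r.read_state(); print('t',round(s['time_s'],1),'w',round(s['grip_width'],4),'tcp',np.round(s['eef_pos'],3),'F',np.round(s['contact_force'],1));return s
def px(cam,u,v,z):
    m=optics.camera_model(cam);R=np.array(m['R']);K=np.array(m['K']);c=-R.T@m['t'];d=R.T@np.linalg.inv(K)@[u,v,1];return c+d*(z-c[2])/d[2]
E
python3 - <<'E'
from h import *
C=[px('top',u/1.5625,v/1.5625,.03)[:2] for u,v in [(201,357),(262,352),(267,435),(205,440)]];C=np.array(C)
bc=C.mean(0);e=(C[0]-C[3])+(C[1]-C[2]);by=np.degrees(np.arctan2(e[1],e[0]));print(C.round(3),bc,by)
B=[(.457,-.117),(.510,-.122),(.559,-.127)]
for p in B: print(inv(p))
for p,o in list(zip(B,(-.052,0,.052)))[1:2]:
    q=Q(90+YAW); command_gripper(.064,50)
    r.reach([*p,.24],q); r.move_straight([*p,.148],speed=.15); command_gripper(0.02,40); st()
    r.move_straight([*p,.25],speed=.2); st()
    b=bc+rot((o,0),by); q=Q(90+by)
    r.reach([*b,.2],q);s=st(); r.move_straight([*b,.055],q,speed=.15,max_force=6); st(); 
    if 1: command_gripper(.062); r.move_straight([*b,.2],speed=.25); st()
snap('top','t2.png')
a=cv2.imread('pics/t2.png')[150:300,110:400];cv2.imwrite('pics/t2c.png',cv2.resize(a,None,fx=2.7,fy=2.7))
E
```

```text
[[0.518 0.462]
 [0.53  0.332]
 [0.355 0.317]
 [0.344 0.447]] [0.43690207 0.38933579] 4.857775804708985
[ -51.50265089 -185.39912878]
[   1.72965188 -184.8317297 ]
[  50.98386707 -184.68244448]
t 4.1 w 0.0338 tcp [ 0.511 -0.122  0.149] F [-0.3  0.7  6.5]
t 4.8 w 0.0334 tcp [ 0.509 -0.122  0.249] F [-1.1 -0.4 -2.1]
t 6.7 w 0.0334 tcp [0.438 0.389 0.2  ] F [-0.4  0.4 -0.3]
t 7.8 w 0.0336 tcp [0.438 0.39  0.056] F [ 0.3 -0.4 -1.4]
t 8.9 w 0.0619 tcp [0.436 0.389 0.199] F [-0.1 -0.8 -0. ]
```

View pics/t2c.png

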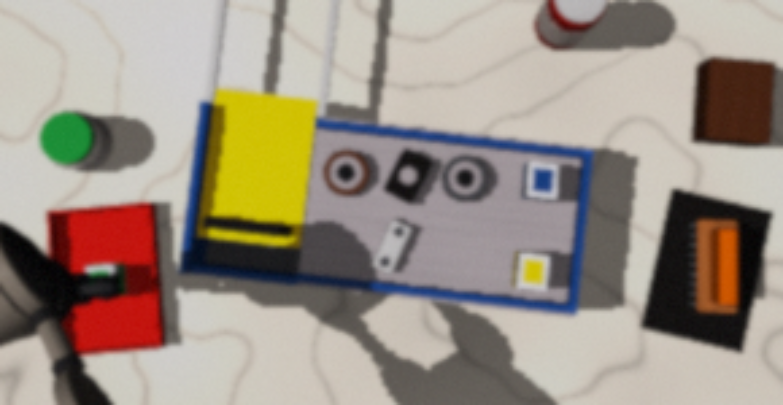

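Run:
```python
from h import *
bc=np.array([.4369,.3893]);by=4.86
for p,o in [((.559,-.127),.052),((.457,-.117),-.052)]:
    q=Q(90+YAW); command_gripper(.064,50)
    r.reach([*p,.22],q); r.move_straight([*p,.148],speed=.15); command_gripper(0.02,40); st()
    r.move_straight([*p,.25],speed=.2); st()
    b=bc+rot((o,0),by); q=Q(90+by)
    r.reach([*b,.2],q);s=st()
    if s['grip_width']<.03: print('LOST');break
    r.move_straight([*b,.055],q,speed=.15,max_force=6); command_gripper(.062); r.move_straight([*b,.2],speed=.25); st()
else:
    h=px('top',110+250/2.7,150+226/2.7,.138);print('handle',inv(h))
    p=T(-50,142.5); q=Q(YAW)
    j=r.solve_ik([*p,.25],q);j2=r.solve_ik([*p,.25],Q(YAW+180));print(j,j2)
    r.reach([*p,.25],q)
    im,d,s=snap('wrist','w1.png');Pc=cloud('wrist',d,s);
    m=(abs(Pc[...,2]-.138)<.006);l=Pc[m];print(len(l));L=np.array([inv(a) for a in l]);k=(abs(L[:,1]-142)<60)&(abs(L[:,0]+50)<50);L=L[k];print(np.percentile(L,[2,50,98],axis=0).round(1))
    snap('top','t3.png');a=cv2.imread('pics/t3.png')[150:300,110:400];cv2.imwrite('pics/t3c.png',cv2.resize(a,None,fx=2.7,fy=2.7))
```

```text
t 12.1 w 0.034 tcp [ 0.56  -0.127  0.149] F [0.6 0.4 5.9]
t 12.8 w 0.0335 tcp [ 0.558 -0.127  0.249] F [-0.8  1.4 -1.2]
t 14.7 w 0.0336 tcp [0.489 0.393 0.2  ] F [ 0.2 -0.  -1.6]
t 16.8 w 0.0621 tcp [0.488 0.393 0.199] F [-0.7 -0.1 -0.1]
t 19.9 w 0.0334 tcp [ 0.458 -0.117  0.149] F [-0.7  0.6  7. ]
t 20.5 w 0.0335 tcp [ 0.456 -0.117  0.249] F [-0.2 -0.6 -1. ]
t 22.4 w 0.0335 tcp [0.386 0.384 0.2  ] F [-0.2 -0.5 -1. ]
t 24.6 w 0.0622 tcp [0.384 0.384 0.199] F [-0.3 -0.6 -0.2]
handle [-38.51123186 135.48230849]
[ 2.57813945e-01  3.65827047e-01  1.50640633e+00 -4.44089210e-16
  1.26935927e+00  3.62533700e-01] [ 2.57813945e-01  3.65827047e-01  1.50640633e+00 -4.44089210e-16
  1.26935927e+00 -2.77905895e+00]
2392
[[-43.5  95.7]
 [-36.9 147. ]
 [-30.1 190.4]]
```

View pics/w1.png

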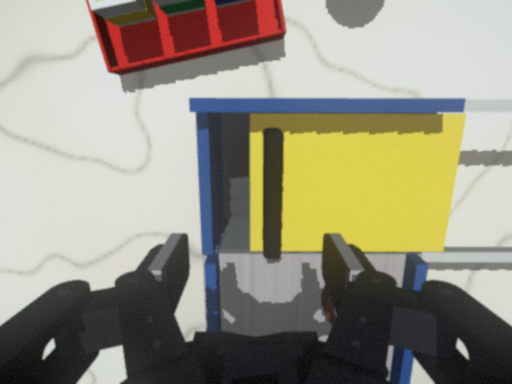

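Run:
```python
from h import *
q=Q(YAW);z=.131
p=T(-37,142.5); command_gripper(.06,50)
r.move_straight([*p,.22],q,speed=.2); r.move_straight([*p,z],speed=.15); command_gripper(0,60); st()
print(r.move_straight([*T(100,142.5),z],speed=.1)); s=st()
print(r.move_straight([*T(122,142.5),z],speed=.03,max_force=20)); s=st(); print(inv(s['eef_pos']))
command_gripper(.05); s=st(); p=s['eef_pos']
r.move_straight([p[0],p[1],.25],speed=.2)
# look at brush
b=np.array([.463,-.352])
r.reach([b[0],b[1]-.03,.3],Q(88)); im,d,s=snap('wrist','w2.png'); Pc=cloud('wrist',d,s);np.savez('w2.npz',im=im,P=Pc)
hsv=cv2.cvtColor(im,cv2.COLOR_RGB2HSV)
for n,m in dict(grip=(abs(Pc[...,2]-.099)<.006)).items():
    k,l,sta,c=cv2.connectedComponentsWithStats(m.astype(np.uint8))
    for i in range(1,k):
        if sta[i,4]>300:
            print(n,sta[i],cv2.minAreaRect((Pc[l==i][:,:2]*1000).astype(np.float32)),np.median(Pc[l==i],axis=0))
snap('top','t4.png');a=cv2.imread('pics/t4.png')[110:300,110:400];cv2.imwrite('pics/t4c.png',cv2.resize(a,None,fx=2.7,fy=2.7))
st()
```

```text
t 27.7 w 0.0134 tcp [0.506 0.208 0.132] F [-1.6 -0.1  5.5]
False
t 29.2 w 0.0131 tcp [0.643 0.193 0.132] F [-0.1  0.3  4.8]
True
t 29.7 w 0.0134 tcp [0.653 0.192 0.132] F [-3.3 -0.2  4.4]
[110.93840161 142.56393282]
t 30.2 w 0.0499 tcp [0.653 0.192 0.131] F [ 0.6  0.7 -0.4]
grip [ 427  105   85  177 1497] ((495.73687744140625, -180.13919067382812), (38.29820251464844, 193.00411987304688), 72.56049346923828) [ 0.47583614 -0.17887073  0.09976095]
grip [ 453  123   59  162 6159] ((510.7868957519531, -125.10627746582031), (68.47232055664062, 170.8651580810547), 83.34999084472656) [ 0.52591726 -0.13698431  0.10057026]
grip [ 272  127   22   87 1844] ((464.10040283203125, -353.0595397949219), (21.57769775390625, 89.13473510742188), 88.82982635498047) [ 0.46104751 -0.3534522   0.09935355]
t 33.2 w 0.0502 tcp [ 0.463 -0.382  0.3  ] F [ 0.6 -0.2 -0.1]
```

View pics/t4c.png

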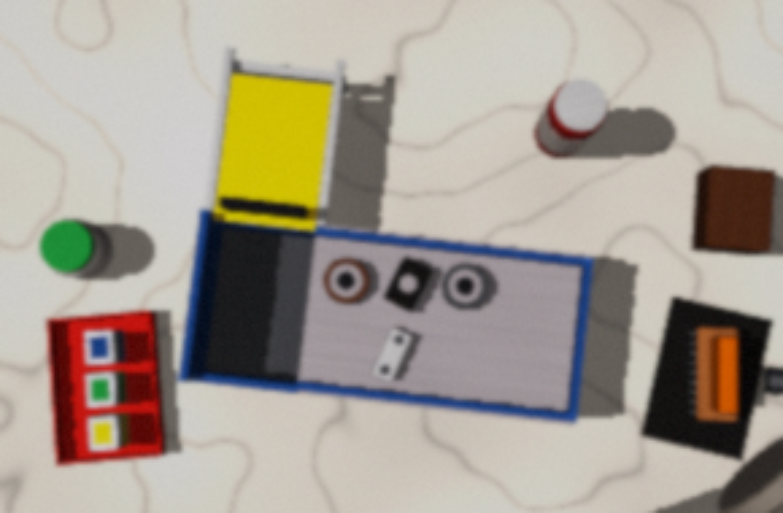

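View pics/w2.png

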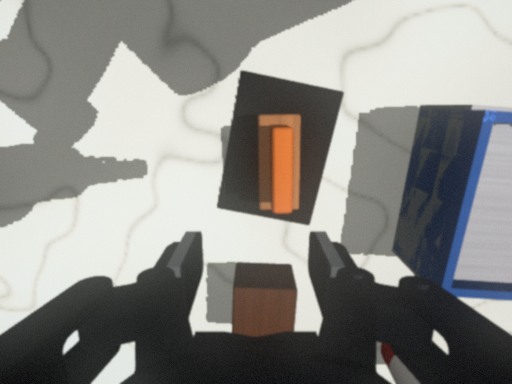

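```bash
cat >> h.py <<'E'
def lane(x,y0,y1,speed=.08):
    q=Q(90+YAW)
    r.reach([*T(x,y0),.25],q); st()
    c=r.move_straight([*T(x,y0),.172],speed=.08,max_force=7); s=st(); z=s['eef_pos'][2]
    print('contact',c)
    if abs(z-.181)>.004:
        print('reseat'); command_gripper(.045); r.move_straight([*T(x,y0),.181],speed=.05); command_gripper(0,90); z=.181; st()
    r.move_straight([*T(x,y0),z+.002],speed=.05)
    c=r.move_straight([*T(x,y1),z+.002],speed=speed,max_force=45); s=st(); print('stopped' if c else 'done',inv(s['eef_pos']).round(1))
    return z
def topcrop(fn):
    snap('top',fn);a=cv2.imread('pics/'+fn)[110:300,110:400];cv2.imwrite('pics/c'+fn,cv2.resize(a,None,fx=2.7,fy=2.7))
E
python3 - <<'E'
from h import *
b=np.array([.464,-.353]);q=Q(88.8)
r.reach([*b,.2],q); command_gripper(.055,90); r.move_straight([*b,.085],speed=.12); command_gripper(0,90); st()
r.move_straight([*b,.25],speed=.2); s=st()
if s['grip_width']>.018:
    z=lane(27,-165,78)
    p=T(27,60); r.move_straight([*p,z+.002],speed=.15); r.move_straight([*p,.25],speed=.2);st()
    r.reach([*T(27,-150),.25],Q(90+YAW)); topcrop('t5.png')
E
```

```text
t 35.5 w 0.0211 tcp [ 0.464 -0.353  0.086] F [-0.7 -0.4  5.1]
t 36.5 w 0.0212 tcp [ 0.463 -0.352  0.248] F [-0.8  0.8 -3.2]
t 37.5 w 0.0213 tcp [ 0.537 -0.106  0.25 ] F [-0.2 -1.  -1.7]
t 38.3 w 0.0208 tcp [ 0.536 -0.105  0.181] F [ 0.  -0.7  2.8]
contact True
t 41.7 w 0.0213 tcp [0.563 0.137 0.183] F [ 0.4  0.3 -1.5]
done [27.  77.8]
t 42.5 w 0.0208 tcp [0.56  0.119 0.249] F [-0.7 -0.4 -3.3]
```

View pics/ct5.png

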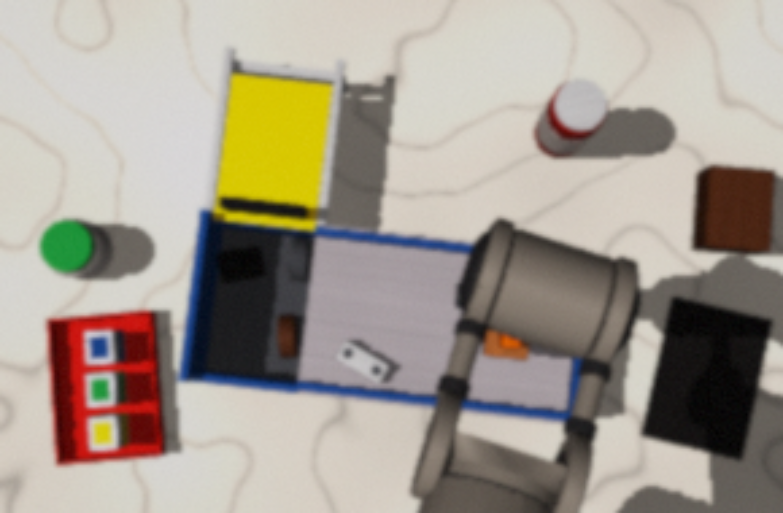

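Run:
```python
from h import *
z=lane(-27,-150,80)
p=T(-27,60); r.move_straight([*p,z+.002],speed=.15); r.move_straight([*p,.25],speed=.2);st()
r.reach([*T(20,-170),.25],Q(90+YAW)); topcrop('t6.png')
im,d,s=snap('scene','s6.png');a=cv2.imread('pics/s6.png')[90:290,150:450];cv2.imwrite('pics/s6.png',cv2.resize(a,None,fx=2.6,fy=2.6))
```

```text
t 43.7 w 0.0208 tcp [ 0.485 -0.083  0.25 ] F [ 0.6 -0.4 -2.7]
t 44.5 w 0.0209 tcp [ 0.485 -0.084  0.181] F [-0.1 -0.1  1.1]
contact True
t 47.8 w 0.0212 tcp [0.509 0.144 0.183] F [-1.3 -0.1 -2.9]
done [-27.   79.8]
t 48.5 w 0.0211 tcp [0.507 0.125 0.249] F [-0.5  0.3 -1.9]
```

View pics/ct6.png

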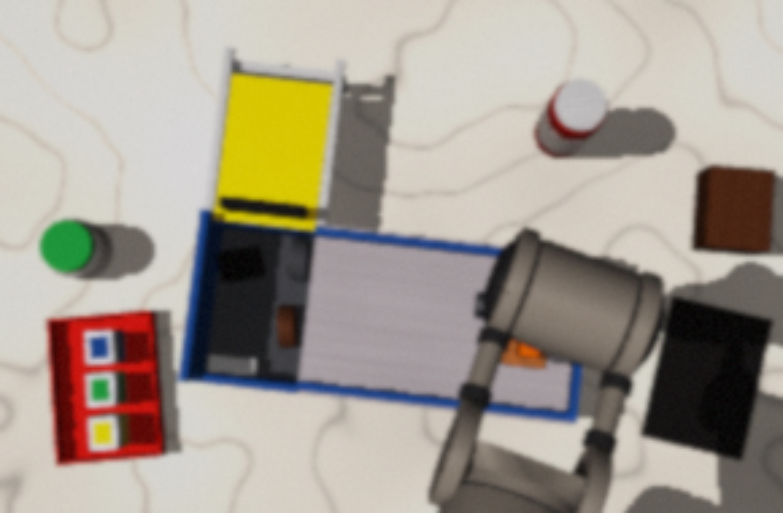

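View pics/s6.png

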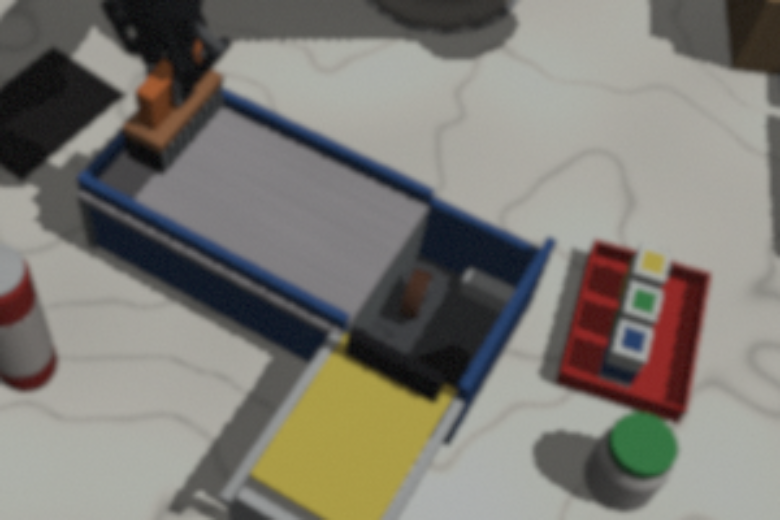

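Run:
```python
from h import *
b=np.array([.459,-.354]);q=Q(77)
r.move_straight([*T(20,-170),.27],speed=.2)
r.reach([*b,.2],q); st()
print(r.move_straight([*b,.078],speed=.06,max_force=5)); s=st()
command_gripper(.05); r.hold(.3); s=st(); r.move_straight([*b,.25],speed=.15)
# back off and look
r.reach([b[0]-.02,b[1]+.12,.32],Q(80)); im,d,s=snap('wrist','w7.png'); P=cloud('wrist',d,s)
hs=cv2.cvtColor(im,cv2.COLOR_RGB2HSV); m=(abs(P[...,2]-.099)<.008)&(P[...,1]<-.28)&(abs(P[...,0]-.46)<.1)
print(m.sum(),cv2.minAreaRect((P[m][:,:2]*1000).astype(np.float32)),np.median(P[m][:,2]))
# cover
q=Q(YAW);z=.131;command_gripper(.06,60);hx=110.9
r.reach([*T(hx,142.5),.25],q); r.move_straight([*T(hx,142.5),z],speed=.12); command_gripper(0,60); st()
print(r.move_straight([*T(-55,142.5),z],speed=.1,max_force=30)); s=st()
print(r.move_straight([*T(-85,142.5),z],speed=.03,max_force=20)); s=st(); print(inv(s['eef_pos']))
r.hold(.3);s=st();print(inv(s['eef_pos']))
command_gripper(.05); s=st(); p=s['eef_pos']
r.move_straight([p[0],p[1],.28],speed=.2); r.reach([.40,0.05,.35],Q(YAW)); topcrop('t7.png')
im,d,s=snap('scene','s7.png');a=cv2.imread('pics/s7.png')[60:300,90:450];cv2.imwrite('pics/s7.png',cv2.resize(a,None,fx=2.2,fy=2.2))
```

```text
t 50.9 w 0.0213 tcp [ 0.46  -0.353  0.2  ] F [ 0.3  0.3 -1.9]
True
t 52.6 w 0.0211 tcp [ 0.459 -0.354  0.085] F [-0.1  0.1  4.9]
t 53.3 w 0.0503 tcp [ 0.458 -0.353  0.083] F [-0.3  0.4  0.3]
1609 ((458.7721252441406, -352.3937683105469), (22.671974182128906, 89.06829071044922), 77.0980453491211) 0.09928350981749526
t 59.1 w 0.0132 tcp [0.653 0.192 0.132] F [-2.6 -0.5  4.2]
False
t 60.9 w 0.0129 tcp [0.488 0.21  0.131] F [-0.1 -0.4  7.7]
True
t 61.5 w 0.0131 tcp [0.474 0.211 0.132] F [ 1.4 -0.5  1.2]
[-69.1635779  142.58749183]
t 61.8 w 0.0134 tcp [0.474 0.211 0.132] F [-1.5  0.8  2.4]
[-69.12834348 142.59462003]
t 62.2 w 0.0499 tcp [0.475 0.211 0.132] F [-0.2  0.2  0. ]
```

View pics/ct7.png

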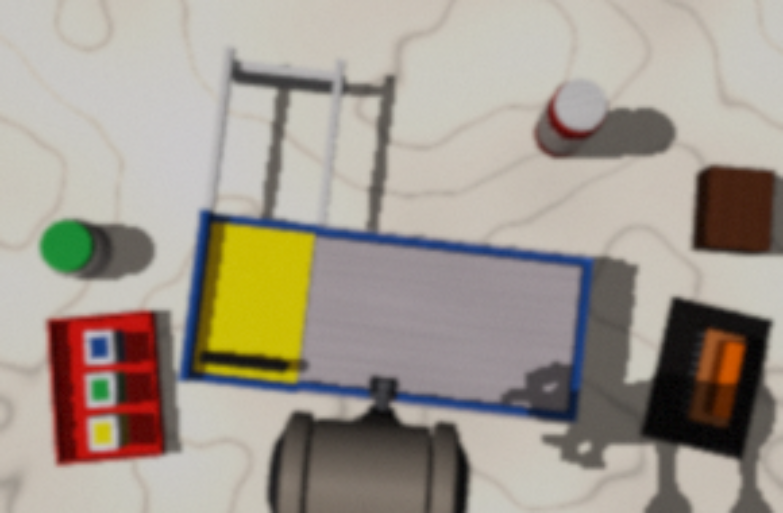

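View pics/s7.png

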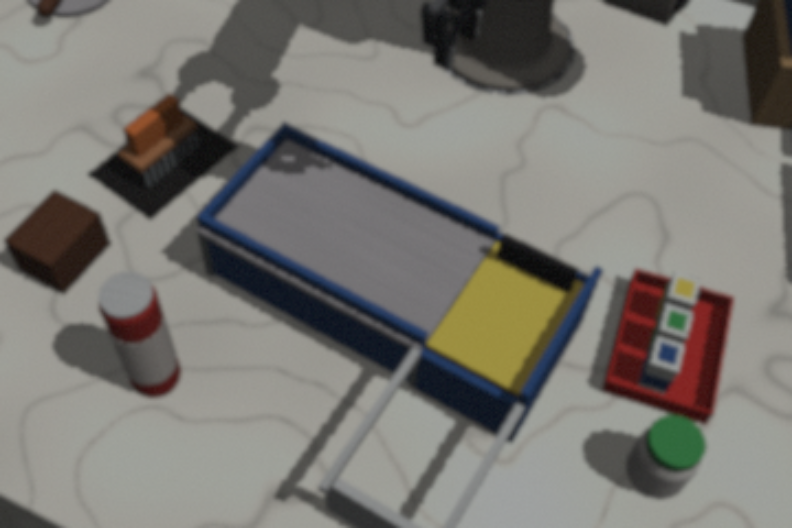

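```bash
python3 -c "
from h import *
r.finish_job()"
```

```text
the job is handed in; nothing more can be done
```

The bench tray is cleared and the job is handed in, at about 65 s on the robot's clock.

- **Boxes:** all three (blue, green and yellow bands) stand in the red bin.
- **Cover:** it went fully open to its stop before the sweep. Afterwards I pushed it shut to the other stop, about 180 mm of handle travel, which matches the full range.
- **Scrap:** four worn parts were there: a rusty bearing, a dark bearing, the mount and the clamp. Two brush strokes put all four into the well, and the gripper never touched them. The last pictures show an empty deck.
- **Brush:** it stands upright on its mat, with the top of its grip at 99 mm as expected.
- **Bystanders:** the can, block and jar look unmoved in the before and after pictures; I did not measure them again.

No check failed or disagreed, and I noticed neither a grip slip nor a knocked part.

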